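Clip the long stain sample to the job board

TASK

Take the long stain sample out of the drying rack and lay it down flat, stained face up; then take it again by its sides and slide it under the job board's spring clip, in the middle and square, until it meets the back of the clip. Let the sample's own edge lift the clip, without the gripper touching the clip. The stain is fresh, so hold the sample lightly, and leave the short samples, the tin and the putty knife as they are.

Things in the scene. Friction and masses are not known exactly. Their poses are not given: they have to be found in the camera images.
- sample: long stain sample: flat wood strip 150 x 60 x 8 mm, 40 to 65 g, one broad face and the edges stained dark, the other face bare, ends alike; marks if gripped with over 50 N. Origin at its centre; x axis along the length, y out of the stained face, z along the width. Starts on a long edge in one of the rack's grooves, z up, stained face to the robot's left (about world +y), top edge 75 mm above the bench, upper 40 mm free.
- short_a: a short stain sample, 100 mm long, otherwise like the long one (60 mm wide, 8 mm thick, same axes); stands in another groove; to be left there
- short_b: the other short stain sample, same as short_a; to be left there
- rack: drying rack fixed to the bench: base 130 x 220 x 15 mm (x, y, z) with two low rails (tops 35 mm above the bench), which have three grooves, 11 mm wide, at y = -70, 0 and +70 mm of its frame, for samples standing on edge along its x. Origin at the centre of its underside; x roughly world +x.
- board: job board: hardboard clipboard 320 mm (x) x 230 mm (y) x 4 mm screwed flat to the bench, a drawing sheet on it, its top free but for the steel clip at the +x end. Origin at the centre of its underside, on the bench; x points along its length towards the clip, roughly world +x (away from the robot).
- home (a point): fixed point where the centre of the long sample is when it lies fully home under the clip, its end against the clip's back (board x = +45 mm, y = 0, 8 mm above the bench; the clip's back is at x = +120 mm); axes as the board's
- lip (a point): fixed point under the middle of the clip's closed lip (board x = +85 mm, y = 0, 5 mm above the bench), axes as the board's. The lip is 110 mm wide. From it a flared lead-in rises towards the middle of the board, to 11 mm above the board at board x = +66 mm. The clip's highest part, a thumb lever at x = +159 mm, is 36 mm above the bench.
- clip (a joint): opening angle of the clip's jaw about a pin across the board 52 mm behind the lip: 0 closed, grows as the lip rises, at most 0.5; about 0.13 with the sample under it. The spring presses the lip down with 1.6 N closed, 3.4 N on the sample; pushing the sample under it takes some 5 to 10 N.
- tin: closed tin, 72 mm across and 70 mm high, standing on the bench right of the board; origin at the centre of its underside; to be left alone
- knife: putty knife with a wooden handle, 200 mm long, lying on the bench beyond the rack; origin at the middle of its length, on the bench; to be left alone
Not all that is in view belongs to the job. Leave any green or red look-alike of the sample alone.

How it is judged:
By the outcome, as a careful person would: the job done as asked, in the order asked, and still so for the second after the job is handed in, with the robot touching nothing.
It also fails if it takes over 64 s, if anything falls off the work surface, if the arm or the gripper's body presses on something with over 40 N, if the wrist force passes 120 N, or if a joint passes its speed limit or range.

ROBOT

A 6-joint arm with a two-finger parallel gripper is mounted at the origin on the work surface. World frame = base frame: x ahead of the robot, y to its left, z up, the work surface at z = 0. Lengths are in m, angles in rad, forces in N, time in s.
With the tool pointing down it reaches from about 0.35 to 0.975 m from the base axis. Payload 4.9 kg.
Tool frame: the origin (TCP) lies at the very end of the fingers, on their centre line; the grasp point (between the pads) lies 19 mm behind it; z points along the fingers, y is the direction in which the jaws open and shut (so a half turn about z gives the same grasp; the last joint's range is limited). The gripper opens to 85 mm and grips with 20 to 120 N. Pads are 22 mm wide; open, the fingers measure 114 mm over their backs; the gripper's body (76 mm by 85 mm) begins 54 mm behind the grasp point. The pads swing forward as they close: fully open they stand 13 mm farther back than shut.
Start: joints at [-1.372, 0.053, 1.613, -0, 1.476, -0.119], TCP at [0.195, -0.594, 0.231] pointing down, gripper open.
Joint ranges: [-3.01, 3.01], [-1.01, 2.22], [0.06, 2.58], [-1.02, 4.17], [0.09, 2.62], [-3.14, 3.14]. Speed limits (rad/s): [2.57, 2.57, 3.14, 3.14, 3.14, 3.14].

INTERFACE

Orientations are given as a rotation vector (axis times angle).
In Python, from station import ctrl gives the robot as it stands.
- The arm moves only by the tool step_arm, never from a script. Its argument "moves" is a list of rows, each a list of 5 numbers: the opening, from 0 (shut) to 1 (fully open), then the shift along the world's x, y, z in m, then the turn about the world's z in degrees. A call has 1 to 20 rows; each row shifts and turns the pose as measured when the row begins; what a row does not reach is not made up. A row lasts 1/8 s, in which the tool goes at most 62.5 mm and 10.7 degrees, less where a joint would pass 70% of its speed; a pose out of reach is approached as far as the arm can. A call is refused whole if a number of a shift passes 0.0625 or a number of a turn 10.7, either way. A call with a gripper value outside its range is refused whole. The fingers move at their own pace and stop on an object; "newtons" is the grip in N (left out, the last holds). Time passes only in rows, so rows that do not move let the fingers close. It gives the time, the measured TCP pose, the force and the opening at its end, in the units of the state.
- ctrl.get_obs(): the state, without advancing time (a new reading comes with each control period).
- ctrl.get_image(name): name is "scene" or "side" or "wrist"; returns a dict with "color" (384x512x3 uint8, red, green, blue), "camera_matrix" (3x3 intrinsics, pixels), "R" (3x3) and "t" (3): a world point X has camera coordinates R X + t; the wrist camera has in their place "T_tool_cam" (4x4, takes a point from camera to tool coordinates, whose origin is the TCP and whose axes are the flange's). Camera axes: x right, y down, z forward; pixel columns grow to the right and rows downward; lengths in m; the calibration is good to about 2 mm. A picture is of the moment at which its call begins: read the wrist's pose just before it. There is no depth.
- ctrl.finish_job(): hands the job in, once; it reports no verdict.
Trained networks look in a picture, given as the dict that the camera call returned (one of the last four; its "shot" number tells which), for a name from the list of things; names that differ only in an ending like _2 or _b are one class to them, and where a whole thing is asked for, a point or a joint stands for the part that bears it (a point fixed in the world has none). Each returns a list of dicts, best first, with "p" (0 to 1); they miss things now and then, are a little off and sometimes report something else, mostly with a low value. They report only what shows in the picture. A call takes as long as a camera call. They do not tell look-alikes from the thing itself.
- ctrl.spot_in(picture, query): "bbox" ([left, top, right, bottom] in pixels, round what is visible of it).
The state is a dict: "t": time; "q": joint angles; "dq": joint speeds; "effort": joint torques, N m; "tool_pos": TCP position; "tool_rot": TCP orientation; "contact_force": force on the tool from outside, world axes, zero at the start; "wrist_torque": the same for the moment, N m; "opening": finger opening in m.
Only numpy, scipy, OpenCV 4.12 (cv2) and the standard library are available. Lean on these libraries where they do the work, as an engineer would, in place of code of your own. Each camera call takes 0.05 s, during which the arm holds its last target.

## Working session

There is one attempt and no reset: what is moved stays moved. The work goes in short steps, Python scripts to look and compute and a tool call to move; the robot and the scene stay as the last step left them, time stands still between calls to the robot, and variables do not carry over. Pictures are saved under pics/ and viewed, and the job is handed in when it is done.

Besides the shell and the picture viewer there is one more tool, called after "Request:" by a JSON object that holds its "api" and its "payload", one argument or row to a line. step_arm: Moves the arm, as the interface text tells. Its arguments: {"type":"object","properties":{"moves":{"type":"array","items":{"type":"array","items":{"type":"number"}}},"newtons":{"type":"number"}},"required":["moves"]}

```bash
ls; mkdir -p pics; cat > h.py <<'E'
import numpy as np, cv2
from scipy.spatial.transform import Rotation as Ro
from station import ctrl
def shot(name,fn):
    o=ctrl.get_obs(); im=ctrl.get_image(name)
    cv2.imwrite('pics/'+fn,im['color'][:,:,::-1]); 
    if name=='wrist':
        T=np.eye(4);T[:3,:3]=Ro.from_rotvec(o['tool_rot']).as_matrix();T[:3,3]=o['tool_pos']
        C=np.linalg.inv(T@im['T_tool_cam']); im['Rw'],im['tw']=C[:3,:3],C[:3,3]
    else: im['Rw'],im['tw']=np.array(im['R']),np.array(im['t'])
    return im
def pix2w(im,uv,z):
    K=np.array(im['camera_matrix']);d=im['Rw'].T@np.linalg.solve(K,[uv[0],uv[1],1]);c=-im['Rw'].T@im['tw']
    return c+d*(z-c[2])/d[2]
def w2pix(im,X):
    p=np.array(im['camera_matrix'])@(im['Rw']@np.array(X)+im['tw']);return p[:2]/p[2]
E
python3 - <<'E'
from h import *
o=ctrl.get_obs();print(o)
for n in ['scene','side','wrist']:
    im=shot(n,n+'0.png');print(n,im['camera_matrix'],im['Rw'],im['tw'])
    for q in ['sample','rack','board','clip','tin','knife']:
        try:print(q,[(np.round(d['bbox']),round(d['p'],2)) for d in ctrl.spot_in(im,q)])
        except Exception as e:print(q,e)
E
```

```text
pics
{'t': 0.0, 'q': array([-1.37200267e+00,  5.33822283e-02,  1.61428982e+00,  1.29407213e-06,
        1.47598762e+00, -1.18995073e-01]), 'dq': array([ 0.00054112,  0.00016848,  0.00048028, -0.00143088,  0.00034665,
        0.00033765]), 'effort': array([-1.83135242e-03, -3.93679225e+01, -3.70180392e+01, -1.84492360e-04,
        7.08583262e-03,  6.77782950e-06]), 'tool_pos': array([ 0.19517249, -0.59309411,  0.23004978]), 'tool_rot': array([-3.09997810e+00, -4.96756513e-01,  1.27407218e-04]), 'contact_force': array([-0.17032452,  0.15643284, -0.64897988]), 'wrist_torque': array([ 0.03596082, -0.00083856, -0.03650813]), 'opening': 0.08533686586308813}
scene [[403.45720173   0.         254.93552472]
 [  0.         403.45720173 190.90242336]
 [  0.           0.           1.        ]] [[ 0.866668    0.49870237  0.01350984]
 [ 0.4062165  -0.68970367 -0.59941389]
 [-0.28961134  0.52498076 -0.80032523]] [-0.41089925 -0.14243296  1.5493932 ]
sample [(array([283., 133., 318., 167.]), 0.87), (array([238., 126., 256., 157.]), 0.7), (array([198., 294., 227., 321.]), 0.63), (array([251.,  92., 2
[... 669 characters left out ...]
, (array([253., 237., 275., 282.]), 0.79)]
rack [(array([147., 228., 237., 285.]), 0.55)]
board [(array([203., 172., 312., 222.]), 0.97)]
clip [(array([222., 168., 245., 186.]), 0.74), (array([202., 166., 310., 224.]), 0.26)]
tin [(array([276., 145., 300., 168.]), 0.68), (array([203., 220., 224., 247.]), 0.56)]
knife [(array([112., 211., 162., 251.]), 0.75)]
wrist [[275.27012163   0.         252.82242446]
 [  0.         275.27012163 190.11529707]
 [  0.           0.           1.        ]] [[ 0.31226348 -0.94999455  0.00136964]
 [-0.90299668 -0.29636679  0.31106868]
 [-0.29510763 -0.09837217 -0.95038645]] [-0.62602893 -0.03984473  0.38043375]
sample []
rack []
board []
clip []
tin []
knife []
```

```bash
python3 - <<'E'
import cv2
for n,(a,b,c,d) in {'scene':(180,70,390,330),'side':(90,130,330,360)}.items():
    i=cv2.imread(f'pics/{n}0.png')[b:d,a:c];f=min(800/(c-a),600/(d-b));cv2.imwrite(f'pics/{n}0z.png',cv2.resize(i,None,fx=f,fy=f,interpolation=cv2.INTER_CUBIC));print(f)
E
```

```text
2.3076923076923075
2.608695652173913
```

View pics/scene0z.png

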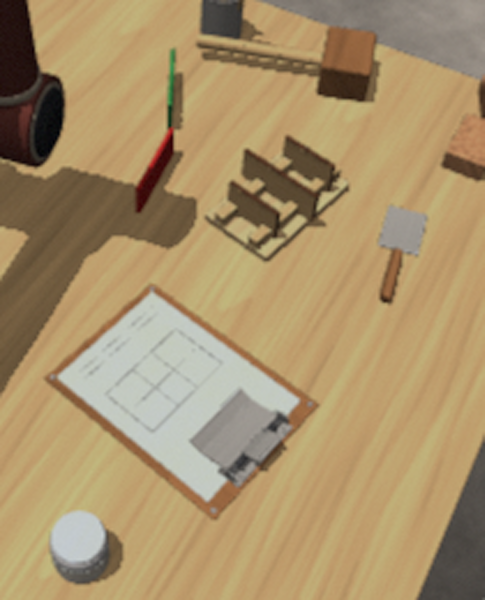

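View pics/side0z.png

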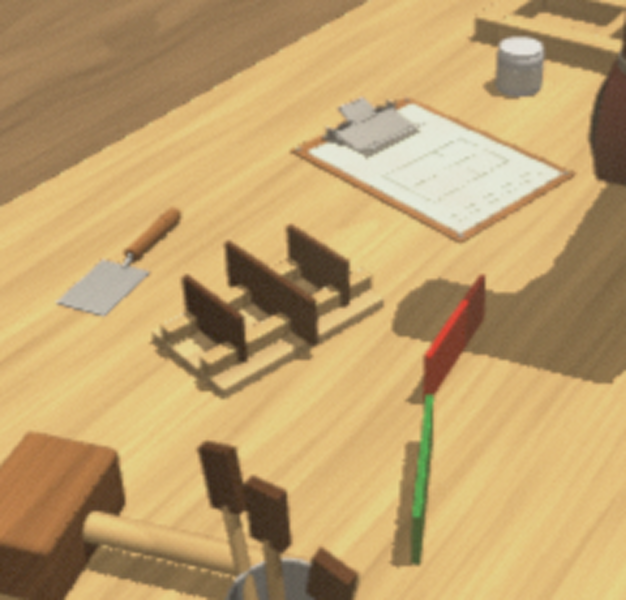

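The scene and side views show the rack with three dark samples. The longest is in the middle groove, at about scene pixel (300,150). The board has its clip at the far end, at about (282,255). Red and green decoys stand near (247,140). Next I'll work out rough poses.

```bash
python3 - <<'E'
from h import *
s=ctrl.get_image('scene');s['Rw'],s['tw']=s['R'],s['t']
d=ctrl.get_image('side');d['Rw'],d['tw']=d['R'],d['t']
f=2.3077;g=2.6087
for p in [(152,288),(48,378),(214,514),(316,404)]: print('board',np.round(pix2w(s,(180+p[0]/f,70+p[1]/f),.004),3))
for p in [(405,98),(293,151),(463,240),(574,174)]: print('board side',np.round(pix2w(d,(90+p[0]/g,130+p[1]/g),.004),3))
for p in [(208,217),(267,257),(347,186)]: print('rack',np.round(pix2w(s,(180+p[0]/f,70+p[1]/f),.015),3))
for p in [(224,393)]: print('rack side',np.round(pix2w(d,(90+p[0]/g,130+p[1]/g),.012),3))
for p in [(244,151),(317,190),(230,182),(279,212),(286,137),(333,163)]: print('top',np.round(pix2w(s,(180+p[0]/f,70+p[1]/f),.075),3))
for p in [(227,243),(317,305),(184,278),(244,320),(289,228),(349,272)]: print('top side',np.round(pix2w(d,(90+p[0]/g,130+p[1]/g),.075),3))
print('tin',pix2w(s,(214,307),.035))
E
```

```text
board [0.425 0.02  0.004]
board [ 0.378 -0.193  0.004]
board [ 0.682 -0.253  0.004]
board [ 0.729 -0.037  0.004]
board side [ 0.679 -0.252  0.004]
board side [ 0.721 -0.033  0.004]
board side [0.414 0.026 0.004]
board side [ 0.369 -0.191  0.004]
rack [0.435 0.182 0.015]
rack [0.554 0.157 0.015]
rack [0.602 0.36  0.015]
rack side [0.47  0.4   0.012]
top [0.44  0.289 0.075]
top [0.578 0.272 0.075]
top [0.452 0.217 0.075]
top [0.547 0.2   0.075]
top [0.485 0.353 0.075]
top [0.576 0.338 0.075]
top side [0.577 0.264 0.075]
top side [0.427 0.299 0.075]
top side [0.572 0.338 0.075]
top side [0.474 0.359 0.075]
top side [0.539 0.203 0.075]
top side [0.433 0.235 0.075]
tin [ 0.56163518 -0.38803654  0.035     ]
```

Request:
{"api": "step_arm", "payload": {
  "moves": [
    [1,0.04,0.04,0.01,-9.5],
    [1,0.04,0.04,0.01,-9.5],
    [1,0.04,0.04,0.01,-9.5],
    [1,0.04,0.045,0.01,0],
    [1,0.03,0.05,0,0],
    [1,0.03,0.05,0,0],
    [1,0.03,0.05,0,0],
    [1,0.03,0.05,0,0],
    [1,0.02,0.05,0,0],
    [1,0.01,0.05,0,0],
    [1,0,0,0,0]
  ]
}}

```text
t: 2.52
tool_pos: [0.5121, -0.1133, 0.274]
tool_rot: [3.125, -0.312, 0.011]
contact_force: [0.4, -0.3, 0.5]
opening: 0.0851
```

```bash
python3 - <<'E'
from h import *
o=ctrl.get_obs();print(o['t'],o['q'],o['tool_pos'],o['tool_rot'])
im=shot('wrist','w1.png')
for q in ['board','clip']:print(q,[(np.round(d['bbox']),round(d['p'],2)) for d in ctrl.spot_in(im,q)])
E
```

```text
2.525 [-3.59886465e-01 -2.16845119e-01  1.79617245e+00  3.38945689e-04
  1.55539076e+00  1.41002333e+00] [ 0.51214285 -0.11332558  0.27402128] [ 3.12458331 -0.31211154  0.01056684]
board [(array([159.,   0., 339., 231.]), 0.87)]
clip [(array([207.,   0., 289.,  86.]), 0.72)]
```

View pics/w1.png

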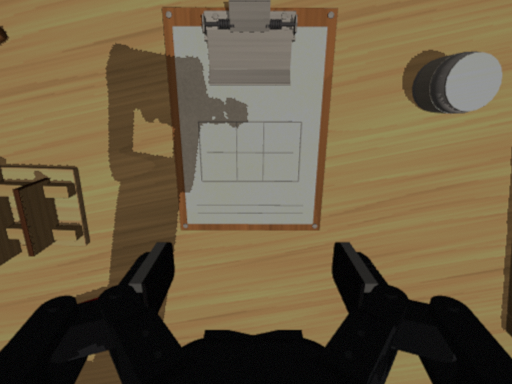

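The wrist view shows the whole board: corners near (163,8), (337,9), (320,230) and (182,230). The clip is at the top centre and the tin is on the right. I'll fit the board pose from these corners.

```bash
python3 - <<'E'
from h import *
from scipy.optimize import least_squares
i=cv2.imread('pics/w1.png');cv2.imwrite('pics/w1z.png',cv2.resize(i[0:240,150:350],None,fx=2.5,fy=2.5,interpolation=cv2.INTER_CUBIC))
im=shot('wrist','w2.png')
px=[(163,8),(337,9),(320,230),(182,230)]
L=[(.16,.115),(.16,-.115),(-.16,-.115),(-.16,.115)]
W=np.array([pix2w(im,p,.004)[:2] for p in px]);print(W)
def f(v):
    c,s=np.cos(v[2]),np.sin(v[2]);return (np.array(L)@np.array([[c,s],[-s,c]])+v[:2]-W).ravel()
r=least_squares(f,[.55,-.11,-.18]);print(r.x,np.degrees(r.x[2]),np.round(r.fun,4))
c,s=np.cos(r.x[2]),np.sin(r.x[2])
for n,p in {'home':(.045,0,.012),'lipedge':(.066,0.055,.015),'lipedge-':(.066,-.055,.015)}.items():
    X=np.array([c*p[0]-s*p[1]+r.x[0],s*p[0]+c*p[1]+r.x[1],p[2]]);print(n,X,w2pix(im,X))
E
```

```text
[[ 0.72744011 -0.04324892]
 [ 0.6804     -0.26511504]
 [ 0.36928028 -0.20193435]
 [ 0.41599885  0.0215819 ]]
[ 0.54827981 -0.1221791  -0.20438763] -11.710548417988266 [ 0.0009  0.0012  0.0012 -0.0021 -0.001  -0.0004 -0.001   0.0013]
home [ 0.59234316 -0.13131264  0.012     ] [250.52016027 100.36600603]
lipedge [ 0.62406927 -0.08171976  0.015     ] [210.24682477  84.21431568]
lipedge- [ 0.60174284 -0.18943016  0.015     ] [290.65291341  84.19994381]
```

View pics/w1z.png

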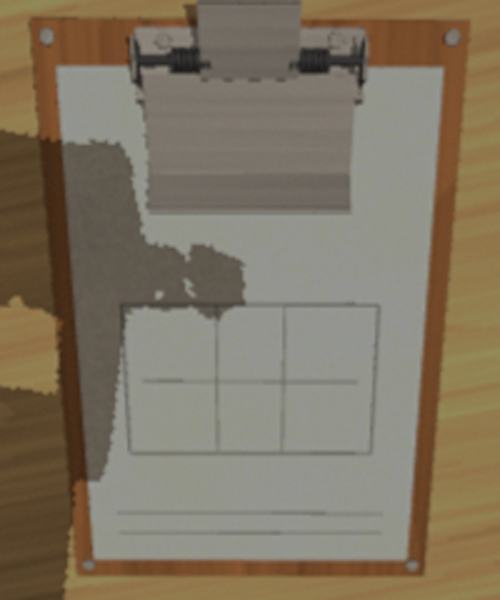

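Request:
{"api": "step_arm", "payload": {
  "moves": [
    [1,-0.01,0.055,0,0],
    [1,-0.01,0.055,0,0],
    [1,-0.01,0.055,0,0],
    [1,-0.01,0.055,0,0],
    [1,-0.01,0.055,0,0],
    [1,-0.01,0.055,0,0],
    [1,-0.01,0.055,0,0],
    [1,0,0.02,0,0],
    [1,0,0,0,0]
  ]
}}

```text
t: 3.85
tool_pos: [0.442, 0.2859, 0.2742]
tool_rot: [3.117, -0.364, 0.015]
contact_force: [-0.1, -0.8, -0.7]
opening: 0.0852
```

```bash
python3 - <<'E'
from h import *
o=ctrl.get_obs();print(o['t'],o['q'],o['tool_pos'],o['tool_rot'])
im=shot('wrist','w3.png')
print([(np.round(d['bbox']),round(d['p'],2)) for d in ctrl.spot_in(im,'sample')])
i=cv2.imread('pics/w3.png');cv2.imwrite('pics/w3z.png',cv2.resize(i[0:250,130:390],None,fx=2.4,fy=2.4,interpolation=cv2.INTER_CUBIC))
E
```

```text
3.85 [ 0.43691873 -0.21091608  1.79091082 -0.00786242  1.55544054  2.24060917] [0.44199303 0.28588835 0.27415873] [ 3.1168711  -0.36444745  0.01470253]
[(array([174., 261., 247., 334.]), 0.91), (array([241.,  44., 250., 175.]), 0.86), (array([271., 207., 368., 255.]), 0.56)]
```

View pics/w3z.png

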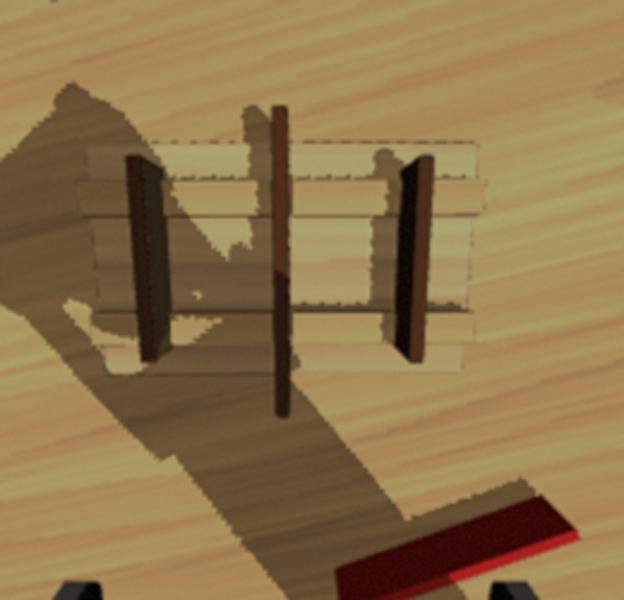

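The wrist view from above shows the long sample's top edge running from (246.7,44) to (248,173), the short samples on either side, and the red decoy near (370,230).

```bash
python3 - <<'E'
from h import *
im=shot('wrist','w4.png')
a=pix2w(im,(130+280/2.4,106/2.4),.075);b=pix2w(im,(130+283/2.4,416/2.4),.075)
print(a,b,(a+b)/2,np.linalg.norm(a-b),np.degrees(np.arctan2(*(a-b)[1::-1])))
for p in [(543,497),(578,535),(337,570)]:print('red',pix2w(im,(130+p[0]/2.4,p[1]/2.4),.06))
for p in [(133,156),(148,360),(425,157),(417,360)]:print('short',pix2w(im,(130+p[0]/2.4,p[1]/2.4),.075))
print(ctrl.get_obs()['tool_rot'],Ro.from_rotvec(ctrl.get_obs()['tool_rot']).as_matrix())
E
```

```text
[0.5818637  0.25738303 0.075     ] [0.43688302 0.29145543 0.075     ] [0.50937336 0.27441923 0.075     ] 0.1489306112441512 -13.225276675315932
red [0.35097595 0.15717969 0.06      ]
red [0.32207808 0.13995207 0.06      ]
red [0.33309079 0.28363434 0.06      ]
short [0.57733991 0.33061185 0.075     ]
short [0.48244392 0.35267102 0.075     ]
short [0.54457464 0.19530831 0.075     ]
short [0.44974623 0.21636228 0.075     ]
[ 3.11646752 -0.36806305  0.01497013] [[ 0.97244248 -0.23296634  0.00907241]
 [-0.23293361 -0.97248211 -0.00452535]
 [ 0.00987701  0.00228737 -0.9999486 ]]
```

Request:
{"api": "step_arm", "payload": {
  "moves": [
    [0.5,0.03,-0.005,-0.04,0],
    [0.5,0.03,-0.005,-0.04,0],
    [0.5,0.007,-0.001,-0.05,0],
    [0.5,0,0,-0.02,0],
    [0.5,0,0,0,0]
  ],
  "newtons": 25
}}

```text
t: 4.62
tool_pos: [0.5144, 0.2653, 0.1228]
tool_rot: [3.116, -0.386, 0.023]
contact_force: [0.5, -0.7, 1.0]
opening: 0.0425
```

```bash
python3 - <<'E'
from h import *
o=ctrl.get_obs();print(o['t'],o['q'],o['tool_pos'],o['tool_rot'],o['opening'])
im=shot('wrist','w5.png')
R=Ro.from_rotvec(o['tool_rot']).as_matrix()
for s in (-.074,0,.074):
  X=np.array([.5094,.2744,.075])+s*np.array([np.cos(.2308),-np.sin(.2308),0]);print(w2pix(im,X), 'in tool',R.T@(X-o['tool_pos']))
E
```

```text
4.625 [ 0.35172282  0.02757105  1.82574451 -0.00862851  1.27573074  2.17177381] [0.51437973 0.26534898 0.122838  ] [ 3.11603183 -0.38647769  0.02345906] 0.042520121656802426
[244.79995084 303.63981406] in tool [-0.08174015 -0.00636449  0.04661676]
[242.38015611 222.51663236] in tool [-0.00775798 -0.0075481   0.04772874]
[239.39408462 122.4091246 ] in tool [ 0.0662242  -0.0087317   0.04884073]
```

View pics/w5.png

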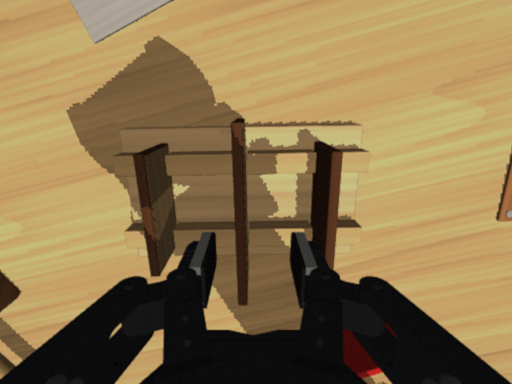

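The wrist view shows the sample's top edge at about x = 240 px and the finger midpoint at about 253 px. The tool needs to shift about 8 mm to world +y.

Request:
{"api": "step_arm", "payload": {
  "moves": [
    [0.5,-0.005,0.009,0,1],
    [0.5,0,0,-0.03,0],
    [0.5,0,0,-0.03,0],
    [0.5,0,0,-0.008,0],
    [0.5,0,0,0,0]
  ]
}}

```text
t: 5.3
tool_pos: [0.5146, 0.2782, 0.0649]
tool_rot: [-3.113, 0.354, -0.049]
contact_force: [-0.0, 0.9, 0.3]
opening: 0.0428
```

```bash
python3 - <<'E'
from h import *
o=ctrl.get_obs();print(o['t'],o['tool_pos'],o['tool_rot'],o['opening'])
im=shot('wrist','w6.png')
R=Ro.from_rotvec(o['tool_rot']).as_matrix();print(R)
X=np.array([.5094,.2744,.075]);print('in tool',R.T@(X-o['tool_pos']))
E
```

```text
5.3 [0.51456618 0.27816327 0.06489271] [-3.1134092   0.35425727 -0.04870515] 0.0428242057917552
[[ 0.97396068 -0.22448256  0.03175166]
 [-0.22472237 -0.97441399  0.00415123]
 [ 0.03000739 -0.01117845 -0.99948717]]
in tool [-0.00388268  0.00471372 -0.01028177]
```

View pics/w6.png

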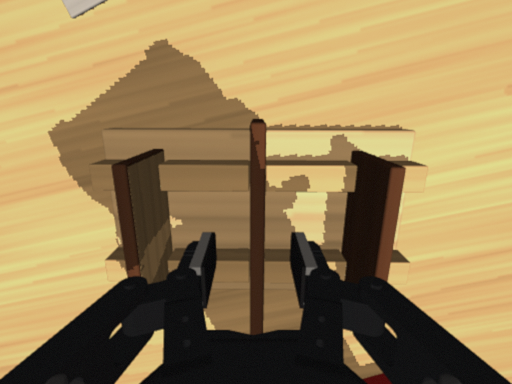

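Request:
{"api": "step_arm", "payload": {
  "moves": [
    [0.5,-0.002,-0.0045,0,0],
    [0.5,0,0,-0.008,0],
    [0.5,0,0,-0.008,0],
    [0.5,0,0,0,0]
  ]
}}

```text
t: 5.85
tool_pos: [0.5145, 0.2741, 0.0515]
tool_rot: [-3.111, 0.354, -0.057]
contact_force: [-0.2, -0.6, 0.2]
opening: 0.0427
```

```bash
cat >> h.py <<'E'
def st():
    o=ctrl.get_obs();R=Ro.from_rotvec(o['tool_rot']).as_matrix()
    print('t %.2f'%o['t'],np.round(o['tool_pos'],4),'yaw %.2f'%np.degrees(np.arctan2(R[1,0],R[0,0])),'tilt deg',np.round(np.degrees(R[:2,2]),2),'F',np.round(o['contact_force'],1),'open %.4f'%o['opening'])
    return o,R
E
python3 - <<'E'
from h import *
o,R=st()
im=shot('wrist','w7.png')
X=np.array([.5094,.2744,.075]);print('in tool',R.T@(X-o['tool_pos']))
E
```

```text
t 5.85 [0.5145 0.2741 0.0515] yaw -13.00 tilt deg [2.13 0.36] F [-0.2 -0.6  0.2] open 0.0427
in tool [-0.00417166  0.00050673 -0.02363392]
```

View pics/w7.png

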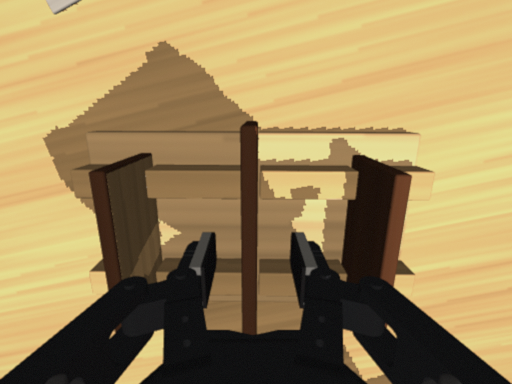

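The sample is between the pads, at about 249 px with the pads at 207 and 297. Closing lightly.

Request:
{"api": "step_arm", "payload": {
  "moves": [
    [0.04,0,0,0,0],
    [0.04,0,0,0,0],
    [0.04,0,0,0,0],
    [0.04,0,0,0,0],
    [0.04,0,0,0,0],
    [0.04,0,0,0,0]
  ],
  "newtons": 25
}}

```text
t: 6.65
tool_pos: [0.5148, 0.2743, 0.052]
tool_rot: [-3.11, 0.354, -0.058]
contact_force: [0.1, -0.5, -0.6]
opening: 0.007
```

Request:
{"api": "step_arm", "payload": {
  "moves": [
    [0.0,0,0,0.01,0],
    [0.0,0,0,0.02,0],
    [0.0,0,0,0.03,0],
    [0.0,0,0,0.04,0],
    [0.0,0,0,0.02,0],
    [0,0,0,0,0]
  ]
}}

```text
t: 7.4
tool_pos: [0.5156, 0.2745, 0.1834]
tool_rot: [-3.108, 0.353, -0.067]
contact_force: [-0.4, 0.3, -0.8]
opening: 0.0075
```

```bash
python3 - <<'E'
from h import *
o,R=st()
im=shot('wrist','w8.png');im=shot('side','s8.png')
E
```

```text
t 7.40 [0.5156 0.2745 0.1834] yaw -12.98 tilt deg [2.51 0.46] F [-0.4  0.3 -0.8] open 0.0075
```

View pics/w8.png

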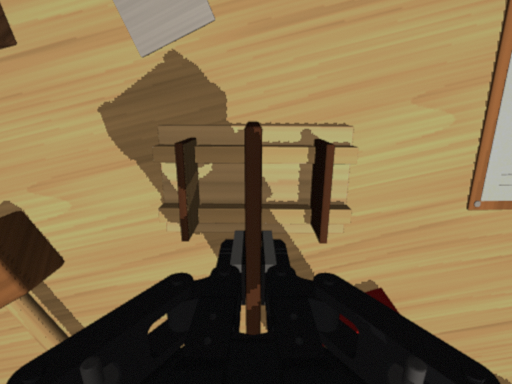

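View pics/s8.png

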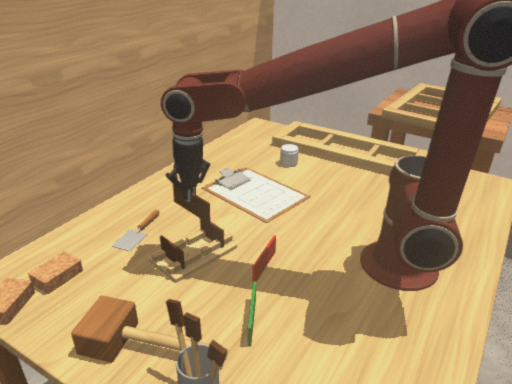

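Request:
{"api": "step_arm", "payload": {
  "moves": [
    [0,0.003,-0.03,0,0],
    [0,0.003,-0.05,0,0],
    [0,0.003,-0.05,0,0],
    [0,0.003,-0.05,0,0],
    [0,0.003,-0.05,0,0],
    [0,0.003,-0.05,0,0],
    [0,0.002,-0.04,-0.01,0],
    [0,0,-0.025,-0.02,0],
    [0,0,0,0,0],
    [0,0,0,0,0]
  ]
}}

```text
t: 8.75
tool_pos: [0.5247, -0.0805, 0.1351]
tool_rot: [-3.112, 0.351, -0.024]
contact_force: [0.1, 0.5, -0.4]
opening: 0.0072
```

```bash
python3 - <<'E'
from h import *
o,R=st()
im=shot('wrist','w9.png')
print('dxy',np.array([.5346,-.0846])-o['tool_pos'][:2])
E
```

```text
t 8.75 [ 0.5247 -0.0805  0.1351] yaw -12.87 tilt deg [0.92 0.46] F [ 0.1  0.5 -0.4] open 0.0072
dxy [ 0.00985642 -0.00408932]
```

View pics/w9.png

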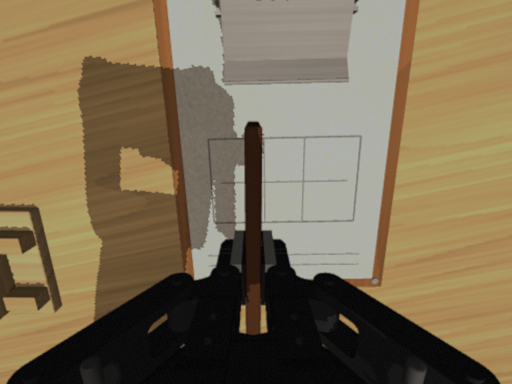

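Request:
{"api": "step_arm", "payload": {
  "moves": [
    [0,0.01,-0.005,0,1],
    [0,0,0,-0.03,0],
    [0,0,0,-0.03,0],
    [0,0,0,-0.015,0],
    [0,0,0,0,0],
    [0,0,0,0,0]
  ]
}}

```text
t: 9.55
tool_pos: [0.5411, -0.0834, 0.0636]
tool_rot: [-3.118, 0.308, -0.04]
contact_force: [-0.2, -0.4, -0.4]
opening: 0.0072
```

```bash
python3 - <<'E'
from h import *
o,R=st()
print('dxy',np.array([.5346,-.0846])-o['tool_pos'][:2])
E
```

```text
t 9.55 [ 0.5411 -0.0834  0.0636] yaw -11.30 tilt deg [1.49 0.33] F [-0.2 -0.4 -0.4] open 0.0072
dxy [-0.00654068 -0.00122793]
```

Request:
{"api": "step_arm", "payload": {
  "moves": [
    [0,-0.006,-0.001,-0.01,-0.4],
    [0,0,0,-0.006,0],
    [0,0,0,0,0],
    [0,0,0,-0.003,0],
    [0,0,0,0,0]
  ]
}}

```text
t: 10.18
tool_pos: [0.5362, -0.085, 0.0457]
tool_rot: [-3.118, 0.32, -0.046]
contact_force: [-0.5, -0.5, -1.3]
opening: 0.0077
```

```bash
python3 - <<'E'
from h import *
o,R=st()
shot('side','s10.png');i=cv2.imread('pics/s10.png');cv2.imwrite('pics/s10z.png',cv2.resize(i[100:240,140:330],None,fx=4,fy=4,interpolation=cv2.INTER_CUBIC))
E
```

```text
t 10.18 [ 0.5362 -0.085   0.0457] yaw -11.73 tilt deg [1.71 0.25] F [-0.5 -0.5 -1.3] open 0.0077
```

View pics/s10z.png

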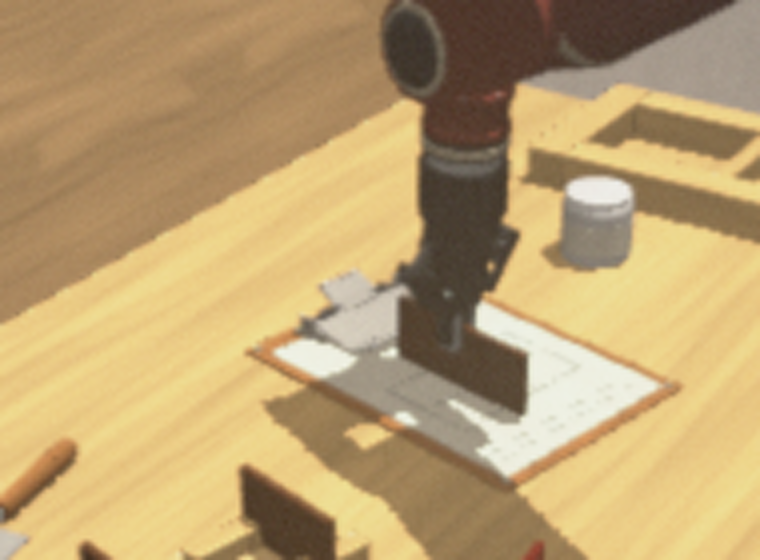

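The side view shows the sample held upright just above the sheet, clear of the clip. Lowering until it touches.

Request:
{"api": "step_arm", "payload": {
  "moves": [
    [0,0,0,-0.002,0],
    [0,0,0,-0.002,0],
    [0,0,0,0,0]
  ]
}}

```text
t: 10.6
tool_pos: [0.5366, -0.0851, 0.0419]
tool_rot: [-3.118, 0.32, -0.047]
contact_force: [0.1, -0.5, -0.2]
opening: 0.0074
```

Request:
{"api": "step_arm", "payload": {
  "moves": [
    [0,0,0,-0.002,0],
    [0,0,0,0,0]
  ]
}}

```text
t: 10.85
tool_pos: [0.5373, -0.0853, 0.0414]
tool_rot: [-3.118, 0.32, -0.049]
contact_force: [-0.2, -0.0, 0.5]
opening: 0.0075
```

Request:
{"api": "step_arm", "payload": {
  "moves": [
    [0,0,0,-0.002,0],
    [0,0,0,0,0]
  ]
}}

```text
t: 11.1
tool_pos: [0.538, -0.0855, 0.0414]
tool_rot: [-3.118, 0.32, -0.05]
contact_force: [0.6, -0.2, -0.8]
opening: 0.0075
```

Request:
{"api": "step_arm", "payload": {
  "moves": [
    [0,0,0,-0.002,0],
    [0,0,0,0,0]
  ]
}}

```text
t: 11.35
tool_pos: [0.5386, -0.0856, 0.0413]
tool_rot: [-3.118, 0.319, -0.05]
contact_force: [0.1, -0.4, -0.9]
opening: 0.0074
```

z has stopped at the expected contact height of 0.0414. Now I'll open slightly and look.

Request:
{"api": "step_arm", "payload": {
  "moves": [
    [0.3,0,0,0,0],
    [0.3,0,0,0,0],
    [0.3,0,0,0,0]
  ]
}}

```text
t: 11.72
tool_pos: [0.538, -0.0855, 0.0401]
tool_rot: [-3.118, 0.319, -0.048]
contact_force: [-0.5, 0.5, 0.5]
opening: 0.0254
```

```bash
python3 - <<'E'
from h import *
o,R=st()
shot('wrist','w11.png')
E
```

```text
t 11.72 [ 0.538  -0.0855  0.0401] yaw -11.70 tilt deg [1.78 0.22] F [-0.5  0.5  0.5] open 0.0254
```

View pics/w11.png

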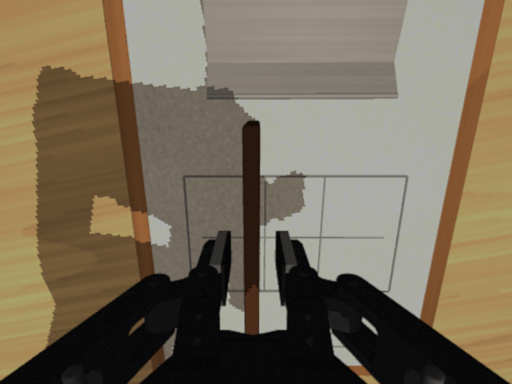

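The sample stands upright on its own, with its top edge at about 252 px between the pads. Now I'll tip it towards board -y (image right).

Request:
{"api": "step_arm", "payload": {
  "moves": [
    [0.3,-0.001,-0.006,0,0],
    [0.3,-0.001,-0.006,0,0],
    [0.3,-0.001,-0.006,0,0],
    [0.3,-0.001,-0.005,0,0],
    [0.3,0,0,0,0]
  ]
}}

```text
t: 12.4
tool_pos: [0.5334, -0.1105, 0.0398]
tool_rot: [-3.118, 0.32, -0.047]
contact_force: [0.3, 0.1, 0.8]
opening: 0.0258
```

```bash
python3 - <<'E'
from h import *
o,R=st()
shot('wrist','w12.png')
E
```

```text
t 12.40 [ 0.5334 -0.1105  0.0398] yaw -11.73 tilt deg [1.76 0.2 ] F [0.3 0.1 0.8] open 0.0258
```

View pics/w12.png

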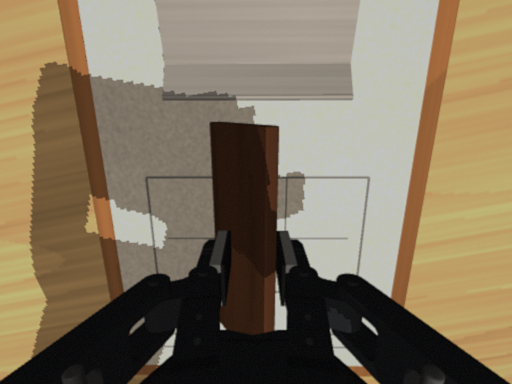

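It leans against the -y pad with its stained face turning up. Next I'll lay it down by opening gradually while moving on.

Request:
{"api": "step_arm", "payload": {
  "moves": [
    [0.42,0,-0.001,0,0],
    [0.54,0,-0.002,0,0],
    [0.66,-0.001,-0.002,-0.003,0],
    [0.78,-0.001,-0.002,-0.003,0],
    [0.9,0,-0.002,-0.004,0],
    [1,0,0,0,0],
    [1,0,0,0,0]
  ]
}}

```text
t: 13.32
tool_pos: [0.5312, -0.1195, 0.0288]
tool_rot: [-3.118, 0.319, -0.046]
contact_force: [-0.4, -0.4, -0.5]
opening: 0.0857
```

```bash
python3 - <<'E'
from h import *
o,R=st()
shot('wrist','w13.png')
E
```

```text
t 13.32 [ 0.5312 -0.1195  0.0288] yaw -11.69 tilt deg [1.73 0.23] F [-0.4 -0.4 -0.5] open 0.0857
```

View pics/w13.png

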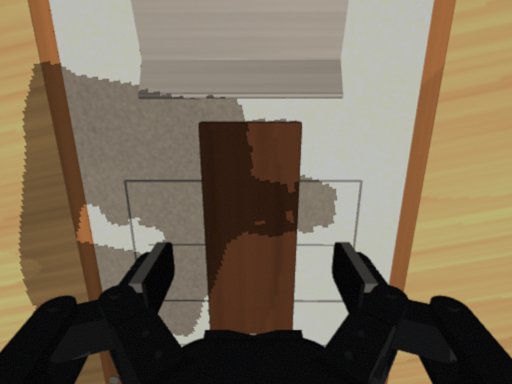

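The sample lies stained face up between the open fingers, with its front edge from (200,122) to (301,122). I'll measure it in board coordinates.

```bash
cat >> h.py <<'E'
B=np.array([.54828,-.12218]);YB=-.20439
def w2b(X):
    c,s=np.cos(YB),np.sin(YB);d=np.array(X)[:2]-B;return np.array([c*d[0]+s*d[1],-s*d[0]+c*d[1]])
E
python3 - <<'E'
from h import *
o,R=st()
im=shot('wrist','w14.png');i=cv2.imread('pics/w14.png');cv2.imwrite('pics/w14z.png',cv2.resize(i[80:340,100:370],None,fx=2.3,fy=2.3,interpolation=cv2.INTER_CUBIC))
print('tcp b',w2b(o['tool_pos']))
for p in [(200,122),(301,122),(213,330),(291,330)]:print(p,np.round(w2b(pix2w(im,p,.012)),4))
for p in [(139,97.5),(343,97)]:print('lip',np.round(w2b(pix2w(im,p,.015)),4))
E
```

```text
t 13.38 [ 0.5311 -0.1195  0.0287] yaw -11.69 tilt deg [1.73 0.23] F [-0.4 -0.4 -1. ] open 0.0853
tcp b [-0.01737506 -0.00084717]
(200, 122) [0.0518 0.0293]
(301, 122) [ 0.0518 -0.0286]
(213, 330) [-0.0947  0.0278]
(291, 330) [-0.0942 -0.0287]
lip [0.065  0.0617]
lip [ 0.0653 -0.0504]
```

View pics/w14z.png

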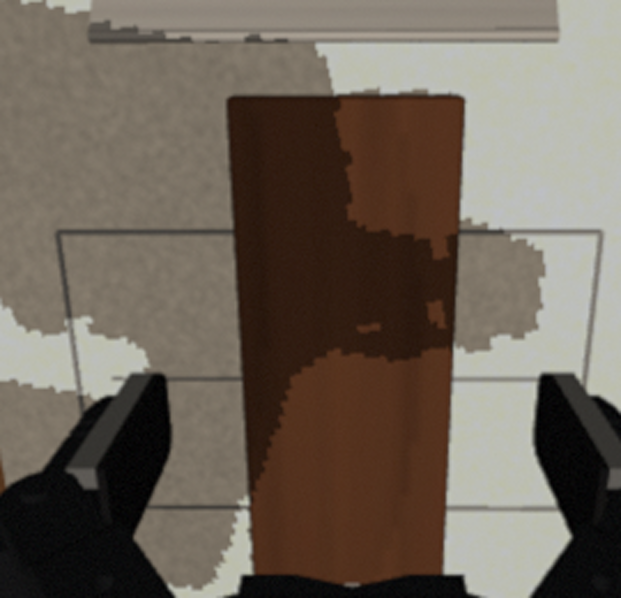

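```bash
python3 - <<'E'
from h import *
im=ctrl.get_image('wrist');o,R=st()
T=np.eye(4);T[:3,:3]=R;T[:3,3]=o['tool_pos'];C=np.linalg.inv(T@im['T_tool_cam']);im['Rw'],im['tw']=C[:3,:3],C[:3,3]
i=im['color'].astype(int)
# print R-B profile rows to find the board's orange edges
for r in (5,15,30,45,200,230):
    d=i[r,:,0]-i[r,:,2]; s=i[r].sum(1)
    # paper boundaries: low chroma
    pap=np.where(d<25)[0]; pap=pap[(pap>20)&(pap<470)]
    L,Rr=pap.min(),pap.max()
    a,b=w2b(pix2w(im,(L,r),.004)),w2b(pix2w(im,(Rr,r),.004))
    print(r,L,Rr,np.round(a,4),np.round(b,4),'mid',round((a+b)[1]/2,4))
i8=im['color'][:,:,::-1];cv2.imwrite('pics/w15z.png',cv2.resize(i8[0:110,0:512],None,fx=1.56,fy=4,interpolation=cv2.INTER_CUBIC))
E
```

```text
t 13.47 [ 0.5312 -0.1195  0.0289] yaw -11.69 tilt deg [1.74 0.23] F [-0.2  0.2  0.3] open 0.0859
5 50 432 [0.1131 0.1091] [ 0.1127 -0.097 ] mid 0.0061
15 52 430 [0.1084 0.109 ] [ 0.108  -0.0968] mid 0.0061
30 55 428 [0.1011 0.1089] [ 0.1007 -0.097 ] mid 0.0059
45 58 425 [0.0936 0.1087] [ 0.0933 -0.0967] mid 0.006
200 87 401 [0.0017 0.108 ] [ 0.0024 -0.0972] mid 0.0054
230 91 396 [-0.0198  0.1089] [-0.0188 -0.0971] mid 0.0059
```

View pics/w15z.png

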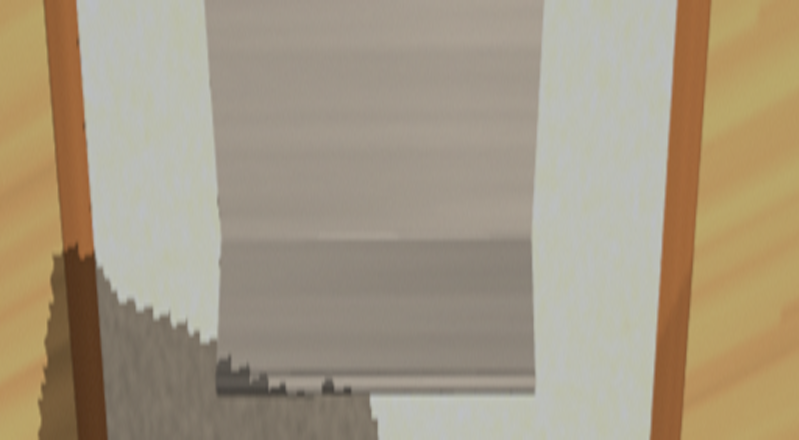

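```bash
python3 - <<'E'
from h import *
im=ctrl.get_image('wrist');C=np.linalg.inv(im['T_tool_cam']);K=np.array(im['camera_matrix'])
def pr(p):
    q=K@(C[:3,:3]@np.array(p)+C[:3,3]);return np.round(q[:2]/q[2],1)
for z in (0,-.005,-.01,-.013,-.02,-.03,-.04):print('open',z,pr((.011,.0427,z)),pr((.011,-.0427,z)))
for z in (0,-.005,-.01,-.02,-.03):print('25mm',z,pr((.011,.0127,z)),pr((.011,-.0127,z)))
i=cv2.imread('pics/w14.png');cv2.imwrite('pics/w14f.png',cv2.resize(i[220:320,130:380],None,fx=3.2,fy=3.2,interpolation=cv2.INTER_CUBIC))
E
```

```text
open 0 [326.6 227.7] [177.7 227.8]
open -0.005 [328.9 231.7] [175.4 231.8]
open -0.01 [331.3 235.9] [173. 236.]
open -0.013 [332.9 238.5] [171.4 238.6]
open -0.02 [336.7 245.1] [167.5 245.3]
open -0.03 [342.9 255.8] [161.3 255.9]
open -0.04 [350.  268.1] [154.  268.3]
25mm 0 [274.3 227.7] [230.  227.8]
25mm -0.005 [275.  231.7] [229.4 231.7]
25mm -0.01 [275.7 235.9] [228.6 235.9]
25mm -0.02 [277.3 245.2] [227.  245.2]
25mm -0.03 [279.1 255.8] [225.1 255.9]
```

View pics/w14f.png

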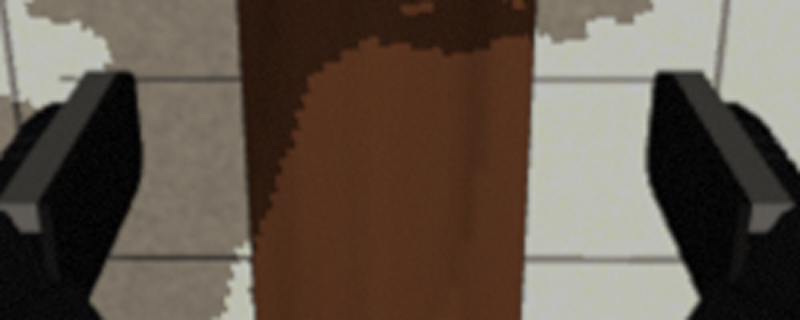

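Request:
{"api": "step_arm", "payload": {
  "moves": [
    [1,-0.013,0.003,0,0],
    [1,-0.013,0.003,0,0],
    [1,-0.012,0.002,-0.008,0],
    [0.82,0,0,-0.008,0],
    [0.82,0,0,0,0],
    [0.82,0,0,0,0]
  ],
  "newtons": 25
}}

```text
t: 14.28
tool_pos: [0.4896, -0.1105, 0.0114]
tool_rot: [-3.118, 0.319, -0.046]
contact_force: [0.4, 0.7, 0.4]
opening: 0.0698
```

```bash
python3 - <<'E'
from h import *
im=shot('wrist','w16.png');o,R=st();print('tcp b',w2b(o['tool_pos']))
for p in [(200,122),(301,122)]:pass
E
```

```text
t 14.32 [ 0.4896 -0.1105  0.0114] yaw -11.68 tilt deg [1.7  0.24] F [ 0.  -0.1 -0.2] open 0.0699
tcp b [-0.05979266 -0.00048363]
```

View pics/w16.png

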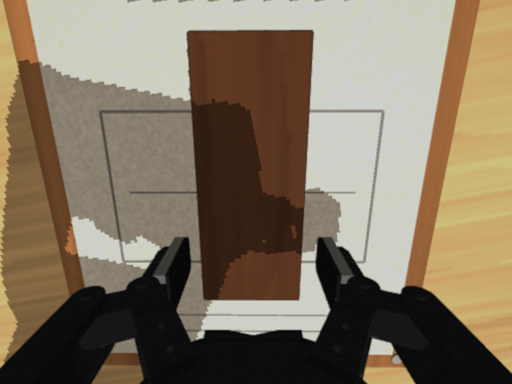

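The sample is centred between the fingers, and its rear end is at about row 300. Lowering and gripping it by the sides.

Request:
{"api": "step_arm", "payload": {
  "moves": [
    [0.82,0,0,-0.005,0],
    [0.82,0,0,-0.004,0],
    [0.82,0,0,0,0]
  ]
}}

```text
t: 14.7
tool_pos: [0.4904, -0.1107, 0.0021]
tool_rot: [-3.118, 0.319, -0.047]
contact_force: [-0.0, 0.8, 0.2]
opening: 0.0697
```

Request:
{"api": "step_arm", "payload": {
  "moves": [
    [0.6,0,0,0,0],
    [0.6,0,0,0,0],
    [0.6,0,0,0,0],
    [0.6,0,0,0,0]
  ],
  "newtons": 25
}}

```text
t: 15.2
tool_pos: [0.4907, -0.1108, 0.0024]
tool_rot: [-3.118, 0.318, -0.048]
contact_force: [0.5, -0.6, -0.3]
opening: 0.0592
```

```bash
cat > meas.py <<'E'
from h import *
import sys
im=shot('wrist',sys.argv[1]);o,R=st();print('tcp b',w2b(o['tool_pos']))
i=im['color'].astype(int)
for r in (60,90,120,150,180):
    d=i[r,:,0]-i[r,:,2];s=i[r].sum(1);hs=cv2.cvtColor(im['color'],cv2.COLOR_RGB2HSV)[r]
    sat=hs[:,1]; m=np.where(sat[100:400]>110)[0]+100
    pap=np.where(d<25)[0];pap=pap[(pap>5)&(pap<500)]
    if len(m)<20: continue
    S=[w2b(pix2w(im,(c,r),.012)) for c in (m.min()-.5,m.max()+.5)];P=[w2b(pix2w(im,(c,r),.004)) for c in (pap.min()-.5,pap.max()+.5)]
    print(r,(m.min(),m.max()),(pap.min(),pap.max()),'sample mid %.4f w %.4f'%((S[0]+S[1])[1]/2,(S[0]-S[1])[1]),'paper mid %.4f w %.4f x %.3f'%((P[0]+P[1])[1]/2,(P[0]-P[1])[1],P[0][0]))
E
python3 meas.py w17.png
```

```text
t 15.25 [ 0.4907 -0.1109  0.0024] yaw -11.68 tilt deg [1.77 0.21] F [ 0.3 -1.2 -0.3] open 0.0592
tcp b [-0.0587012  -0.00059878]
60 (np.int64(186), np.int64(315)) (np.int64(26), np.int64(455)) sample mid 0.0002 w 0.0589 paper mid 0.0057 w 0.2063 x 0.040
90 (np.int64(188), np.int64(313)) (np.int64(38), np.int64(449)) sample mid 0.0002 w 0.0587 paper mid 0.0043 w 0.2034 x 0.027
120 (np.int64(190), np.int64(312)) (np.int64(90), np.int64(444)) sample mid -0.0000 w 0.0590 paper mid -0.0076 w 0.1802 x 0.012
150 (np.int64(192), np.int64(311)) (np.int64(95), np.int64(438)) sample mid -0.0003 w 0.0594 paper mid -0.0076 w 0.1800 x -0.003
180 (np.int64(195), np.int64(309)) (np.int64(54), np.int64(432)) sample mid -0.0005 w 0.0587 paper mid 0.0050 w 0.2049 x -0.019
```

View pics/w17.png

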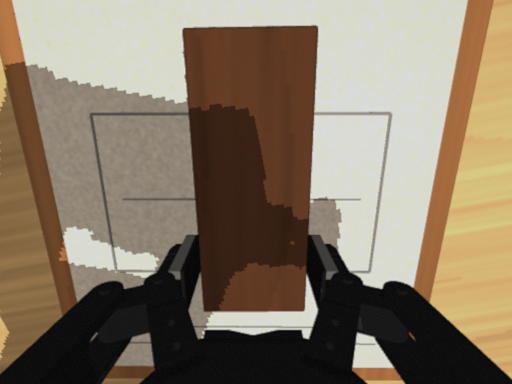

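Request:
{"api": "step_arm", "payload": {
  "moves": [
    [0.6,0.0005,0.003,0,0],
    [0.6,0.0005,0.0025,0,0],
    [0.6,0,0,0,0]
  ]
}}

```text
t: 15.62
tool_pos: [0.4917, -0.1049, 0.0024]
tool_rot: [-3.118, 0.319, -0.047]
contact_force: [0.3, 0.6, -0.7]
opening: 0.0587
```

```bash
python3 meas.py w18.png; python3 -c "
import cv2
i=cv2.imread('pics/w18.png');cv2.imwrite('pics/w18z.png',cv2.resize(i[0:100],None,fx=1.56,fy=4))"
```

```text
t 15.68 [ 0.4916 -0.1049  0.0024] yaw -11.68 tilt deg [1.76 0.22] F [0.4 0.8 0.8] open 0.0592
tcp b [-0.05895272  0.00538974]
60 (np.int64(186), np.int64(315)) (np.int64(38), np.int64(467)) sample mid 0.0062 w 0.0588 paper mid 0.0060 w 0.2060 x 0.040
90 (np.int64(188), np.int64(313)) (np.int64(49), np.int64(462)) sample mid 0.0062 w 0.0587 paper mid 0.0045 w 0.2041 x 0.026
120 (np.int64(190), np.int64(312)) (np.int64(101), np.int64(456)) sample mid 0.0060 w 0.0590 paper mid -0.0074 w 0.1805 x 0.012
150 (np.int64(192), np.int64(311)) (np.int64(57), np.int64(450)) sample mid 0.0058 w 0.0593 paper mid 0.0054 w 0.2062 x -0.003
180 (np.int64(195), np.int64(309)) (np.int64(66), np.int64(444)) sample mid 0.0055 w 0.0587 paper mid 0.0046 w 0.2046 x -0.020
```

View pics/w18z.png

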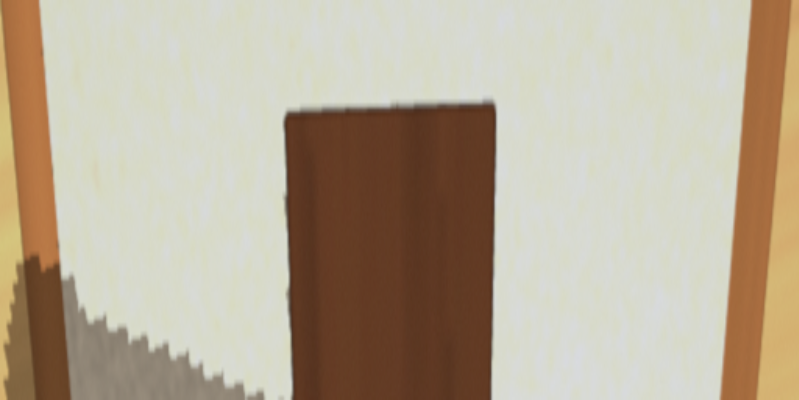

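Request:
{"api": "step_arm", "payload": {
  "moves": [
    [0.6,0.006,-0.0012,0,0],
    [0.6,0.006,-0.0012,0,0],
    [0.6,0,0,0,0]
  ]
}}

```text
t: 16.05
tool_pos: [0.5049, -0.1077, 0.0026]
tool_rot: [-3.118, 0.319, -0.049]
contact_force: [0.4, 0.0, -1.0]
opening: 0.0591
```

```bash
python3 meas.py w19.png
```

```text
t 16.10 [ 0.5046 -0.1076  0.0024] yaw -11.68 tilt deg [1.79 0.21] F [-0.1  0.1 -0.5] open 0.0587
tcp b [-0.04570369  0.00541364]
60 (np.int64(186), np.int64(315)) (np.int64(38), np.int64(467)) sample mid 0.0061 w 0.0590 paper mid 0.0059 w 0.2064 x 0.054
90 (np.int64(188), np.int64(313)) (np.int64(46), np.int64(461)) sample mid 0.0061 w 0.0588 paper mid 0.0054 w 0.2055 x 0.040
120 (np.int64(190), np.int64(312)) (np.int64(55), np.int64(455)) sample mid 0.0059 w 0.0591 paper mid 0.0046 w 0.2039 x 0.025
150 (np.int64(192), np.int64(310)) (np.int64(75), np.int64(449)) sample mid 0.0059 w 0.0589 paper mid 0.0008 w 0.1965 x 0.010
180 (np.int64(195), np.int64(309)) (np.int64(87), np.int64(443)) sample mid 0.0054 w 0.0587 paper mid -0.0010 w 0.1929 x -0.006
```

View pics/w19.png

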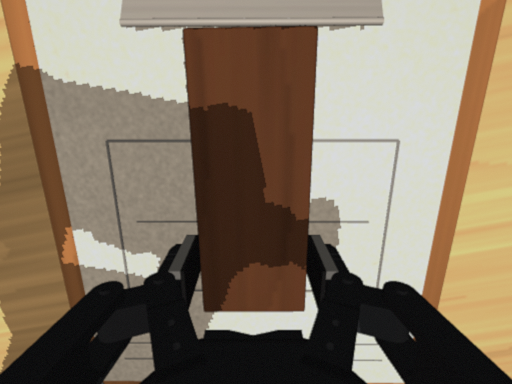

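The sample's front end has reached the lip. The lip spans 120–383 px (mid 251.5) and the sample 184–317 px (mid 250.5). Pushing in.

Request:
{"api": "step_arm", "payload": {
  "moves": [
    [0.6,0.005,-0.001,0,0],
    [0.6,0.005,-0.001,0,0],
    [0.6,0.005,-0.001,0,0],
    [0.6,0.005,-0.001,0,0],
    [0.6,0,0,0,0]
  ],
  "newtons": 30
}}

```text
t: 16.73
tool_pos: [0.5213, -0.1108, 0.0025]
tool_rot: [-3.117, 0.318, -0.026]
contact_force: [0.2, -1.1, -0.0]
opening: 0.0586
```

```bash
python3 meas.py w20.png
```

```text
t 16.77 [ 0.5213 -0.1108  0.0025] yaw -11.65 tilt deg [1.  0.4] F [0.1 1.4 0.4] open 0.0585
tcp b [-0.02870039  0.00568892]
90 (np.int64(187), np.int64(314)) (np.int64(47), np.int64(464)) sample mid 0.0065 w 0.0591 paper mid 0.0048 w 0.2045 x 0.056
120 (np.int64(190), np.int64(312)) (np.int64(59), np.int64(457)) sample mid 0.0063 w 0.0586 paper mid 0.0035 w 0.2013 x 0.042
150 (np.int64(192), np.int64(311)) (np.int64(78), np.int64(451)) sample mid 0.0060 w 0.0590 paper mid -0.0001 w 0.1947 x 0.027
180 (np.int64(194), np.int64(309)) (np.int64(111), np.int64(445)) sample mid 0.0060 w 0.0590 paper mid -0.0076 w 0.1800 x 0.011
```

View pics/w20.png

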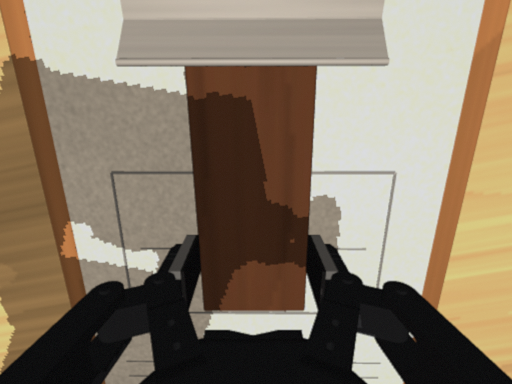

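The sample is under the lip without slipping in the grip: its rear edge is still at row 310. Continuing.

Request:
{"api": "step_arm", "payload": {
  "moves": [
    [0.6,0.007,-0.0014,0,0],
    [0.6,0.007,-0.0014,0,0],
    [0.6,0.007,-0.0014,0,0]
  ]
}}

```text
t: 17.15
tool_pos: [0.5368, -0.1133, 0.0023]
tool_rot: [-3.114, 0.316, 0.002]
contact_force: [-5.1, 0.3, 6.7]
opening: 0.059
```

```bash
python3 meas.py w21.png
```

```text
t 17.20 [ 0.5379 -0.1136  0.0025] yaw -11.59 tilt deg [0.11 0.66] F [-4.1  0.8  2.3] open 0.0590
tcp b [-0.01191314  0.00632421]
120 (np.int64(190), np.int64(314)) (np.int64(57), np.int64(461)) sample mid 0.0065 w 0.0589 paper mid 0.0038 w 0.2023 x 0.058
150 (np.int64(192), np.int64(312)) (np.int64(89), np.int64(454)) sample mid 0.0065 w 0.0590 paper mid -0.0028 w 0.1889 x 0.043
180 (np.int64(195), np.int64(310)) (np.int64(68), np.int64(448)) sample mid 0.0062 w 0.0586 paper mid 0.0041 w 0.2038 x 0.026
```

View pics/w21.png

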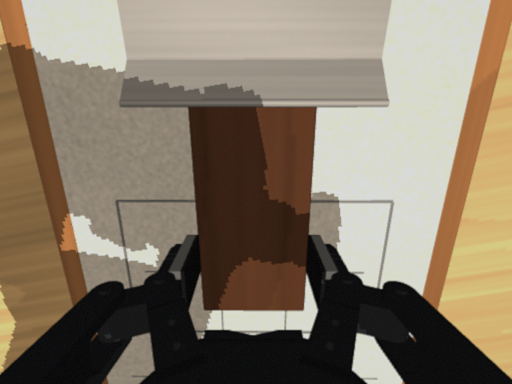

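Request:
{"api": "step_arm", "payload": {
  "moves": [
    [0.6,0.007,-0.0016,0,0],
    [0.6,0.007,-0.0016,0,0],
    [0.6,0.005,-0.0012,0,0]
  ]
}}

```text
t: 17.58
tool_pos: [0.5547, -0.117, 0.0023]
tool_rot: [-3.112, 0.315, 0.012]
contact_force: [-6.3, 0.7, 7.1]
opening: 0.0589
```

```bash
python3 meas.py w22.png
```

```text
t 17.62 [ 0.5554 -0.1172  0.0023] yaw -11.58 tilt deg [-0.27  0.82] F [-2.9  0.2  2.5] open 0.0587
tcp b [0.00592125 0.00632807]
180 (np.int64(195), np.int64(311)) (np.int64(63), np.int64(448)) sample mid 0.0060 w 0.0589 paper mid 0.0056 w 0.2061 x 0.045
```

View pics/w22.png

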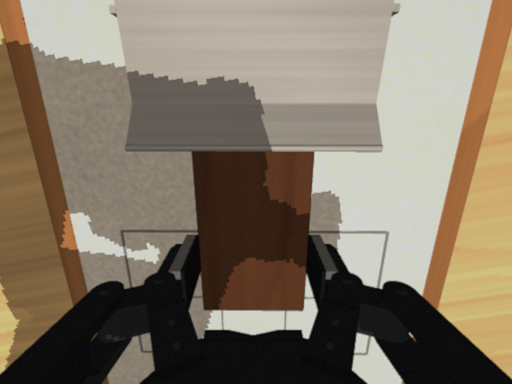

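About 3 mm is left by my estimate. Making small pushes until it stops.

Request:
{"api": "step_arm", "payload": {
  "moves": [
    [0.6,0.003,-0.0006,0,0],
    [0.6,0.003,-0.0006,0,0]
  ]
}}

```text
t: 17.88
tool_pos: [0.5589, -0.1177, 0.0022]
tool_rot: [-3.111, 0.315, 0.022]
contact_force: [-13.4, 2.1, 10.6]
opening: 0.0585
```

Request:
{"api": "step_arm", "payload": {
  "moves": [
    [0.6,0.003,-0.0006,0,0],
    [0.6,0.003,-0.0006,0,0]
  ]
}}

```text
t: 18.12
tool_pos: [0.5596, -0.1178, 0.0017]
tool_rot: [-3.109, 0.313, 0.045]
contact_force: [-14.7, 2.4, 15.4]
opening: 0.0591
```

```bash
python3 meas.py w23.png
```

```text
t 18.18 [ 0.5598 -0.1179  0.0016] yaw -11.48 tilt deg [-1.54  1.1 ] F [-12.3   2.2  11.2] open 0.0589
tcp b [0.0104395  0.00658118]
180 (np.int64(194), np.int64(311)) (np.int64(65), np.int64(450)) sample mid 0.0065 w 0.0588 paper mid 0.0048 w 0.2040 x 0.050
```

View pics/w23.png

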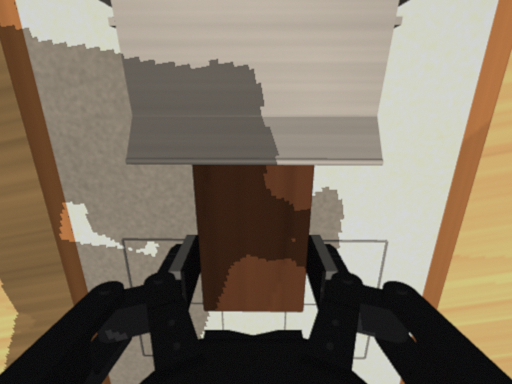

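It stopped at TCP board x = +10.4 mm (about +10 expected) and the force jumped to about 14 N, so the end has met the clip's back. Relaxing, then releasing.

Request:
{"api": "step_arm", "payload": {
  "moves": [
    [0.6,0,0,0,0],
    [0.6,0,0,0.0005,0],
    [0.82,0,0,0,0],
    [0.82,0,0,0,0],
    [0.82,0,0,0,0]
  ]
}}

```text
t: 18.8
tool_pos: [0.5605, -0.1181, 0.0017]
tool_rot: [-3.11, 0.313, 0.041]
contact_force: [0.7, -0.7, -0.2]
opening: 0.0699
```

```bash
python3 - <<'E'
from h import *
im=shot('wrist','w24.png');o,R=st();print(w2b(o['tool_pos']))
E
```

```text
t 18.85 [ 0.5605 -0.118   0.0017] yaw -11.50 tilt deg [-1.4   1.06] F [-0.1 -0.6 -0.6] open 0.0701
[0.01114191 0.00653694]
```

View pics/w24.png

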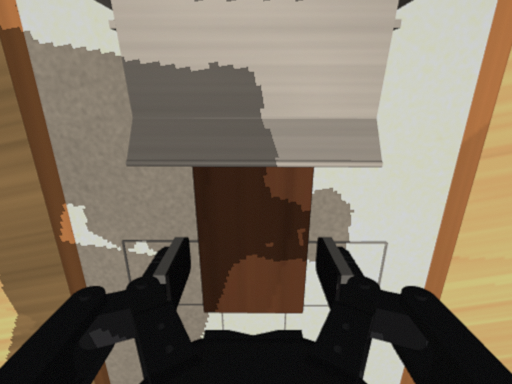

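Released. Now straight up, with the fingers clear of the sides, then back to look.

Request:
{"api": "step_arm", "payload": {
  "moves": [
    [0.82,0,0,0.01,0],
    [0.9,0,0,0.02,0],
    [1,-0.01,0.002,0.04,0],
    [1,-0.03,0.006,0.05,0],
    [1,-0.03,0.006,0.05,0],
    [1,0,0,0.02,0],
    [1,0,0,0,0],
    [1,0,0,0,0]
  ]
}}

```text
t: 19.85
tool_pos: [0.4894, -0.104, 0.2074]
tool_rot: [-3.113, 0.313, 0.023]
contact_force: [0.0, -0.0, 0.7]
opening: 0.0848
```

```bash
python3 - <<'E'
from h import *
im=shot('wrist','w25.png');o,R=st()
i=cv2.imread('pics/w25.png');cv2.imwrite('pics/w25z.png',cv2.resize(i[0:260,130:390],None,fx=2.3,fy=2.3,interpolation=cv2.INTER_CUBIC))
shot('side','s25.png');i=cv2.imread('pics/s25.png');cv2.imwrite('pics/s25z.png',cv2.resize(i[130:300,110:330],None,fx=3.5,fy=3.5,interpolation=cv2.INTER_CUBIC))
E
```

```text
t 19.90 [ 0.4895 -0.104   0.2073] yaw -11.49 tilt deg [-0.77  0.82] F [-0.1 -0.4  0.5] open 0.0852
```

View pics/w25z.png

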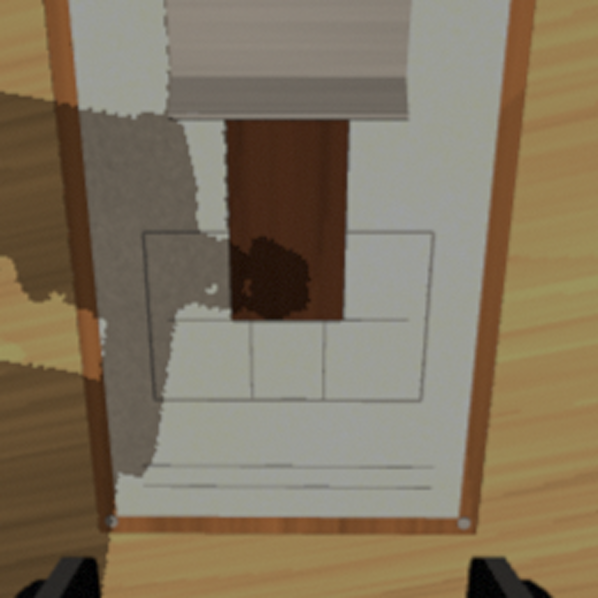

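View pics/s25z.png

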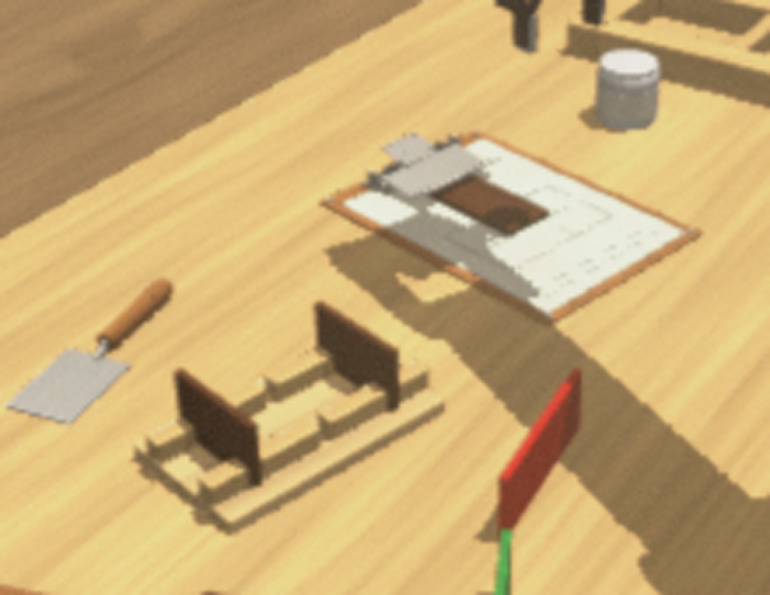

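The wrist view shows the sample under the clip: rear corners at zoom (231,320) and (343,320), mid 287; lip at 167–409, mid 288; screws mid 288. The side view shows the short samples, tin and knife in place. Now a check of the depth.

```bash
python3 - <<'E'
from h import *
im=shot('wrist','w26.png');f=2.3
for n,p,z in [('rearL',(231,320),.012),('rearR',(343,320),.012),('lipL',(167,119),.0215),('lipR',(409,119),.0215),('nearL',(106,532),.004),('nearR',(473,532),.004),('frontL',(226,122),.012),('frontR',(349,122),.012)]:
    print(n,np.round(w2b(pix2w(im,(130+p[0]/f,p[1]/f),z)),4))
E
```

```text
rearL [-0.0294  0.0349]
rearR [-0.0291 -0.0243]
lipL [0.0652 0.0618]
lipR [ 0.0654 -0.0509]
nearL [-0.1595  0.1149]
nearR [-0.1575 -0.108 ]
frontL [0.0652 0.0351]
frontR [ 0.0653 -0.0239]
```

```bash
python3 -c "
from station import ctrl
print(ctrl.finish_job(), ctrl.get_obs()['t'])"
```

```text
the job is handed in; nothing more can be done
the job is handed in; nothing more can be done
```

The long sample is under the clip, stained face up and against the clip's back. I handed the job in at about 20 s.

- **Lay-down:** I lifted the sample from the rack's middle groove with a 25 N grip and stood it on the board. I then tipped it onto its bare face by opening the fingers gradually, so it came down flat.
- **Slide:** I took it again by its sides at 25 N, raised to 30 N for the push, and slid it in with its own edge lifting the clip. The pads stayed well short of the lip in the wrist pictures.
- **Stop:** The push ended where I had predicted, within about 1 mm, and the force rose from about 6 N to about 15 N. I took that as the end meeting the clip's back.
- **Last checks:** By picture:

| Check | Measured |
|---|---|
| Sample off the lip's middle | about 0.2 mm |
| Out of square | well under 1° |
| Rear end from the board's near edge | 129 mm (130 mm expected) |

- **Other things:** The short samples, tin, knife and decoys looked undisturbed.
- **Disagreement:** My first measurement of the board, from higher up, was off sideways by about 5.5 mm. The close-up pictures showed it, and I corrected before pushing.
- **Tool tilt:** The tool tilted by up to about 2.5° during the moves, with no visible effect on the result.

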